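Reload and cock the spring-kick feeder

ROBOT

A 7-joint arm with a two-finger parallel gripper is mounted at the origin on the work surface. World frame = base frame: x ahead of the robot, y to its left, z up, the work surface at z = 0. Lengths are in m, angles in rad, forces in N, time in s.
With the tool pointing down it reaches from about 0.425 to 1.025 m from the base axis. Payload 9.4 kg.
Tool frame: the origin (TCP) lies midway between the tips of the shut fingers; the grasp point (between the pads) lies 19 mm behind it (grip_depth is the z of the grasp point in the tool frame, in m); z points along the fingers, x is the direction in which the jaws open and shut, and the axes are right-handed (so a half turn about z gives the same grasp; the last joint's range is limited). The gripper opens to 93 mm and grips with 3 to 60 N. Pads are 15 mm wide; open, the fingers measure 128 mm over their backs; the gripper's body (75 mm by 188 mm) begins 65 mm behind the grasp point.
Start: joints at [1.047, 0.599, -0.003, 1.599, 0.002, 0.943, -0.08], TCP at [0.313, -0.654, 0.219] pointing down, gripper open.
Joint ranges: [-2.57, 2.57], [-0.35, 1.97], [-1.29, 1.29], [0.11, 2.56], [-1.05, 4.19], [0.11, 1.86], [-2.63, 2.63]. Speed limits (rad/s): [2.22, 2.22, 3.01, 3.01, 3.14, 3.14, 3.14].

INTERFACE

Orientations are given as [roll, pitch, yaw] about the fixed x, y, z axes, in that order (R = Rz(yaw) Ry(pitch) Rx(roll)).
In Python, from station import read_state, read_camera, sign_off, search_frame, mark_of, grip_depth gives the robot as it stands.
- The arm moves only by the tool send_rows, never from a script. Its argument "series" is a list of rows, each a list of 3 entries, a list of its own where there are three numbers: the turn, a rotation vector about the tool's x, y, z in units of 10 degrees (1.0 is 10 degrees), then the shift along the tool's x, y, z in mm, then the finger opening in mm, from 0 to 93. A call has 1 to 20 rows; each row is the pose to reach, as a shift and turn from the pose commanded when the call began, along the tool's axes at that moment; what a row does not reach only later rows make up. A row lasts 1/8 s, in which the tool goes at most 62.5 mm and 10.7 degrees, less where a joint would pass 70% of its speed; a pose out of reach is approached as far as the arm can. A call with a gripper value outside its range is refused whole. The fingers move at their own pace and stop on an object; "grip_force" is the grip in N (left out, the last holds). Time passes only in rows, so rows that repeat a pose let the fingers close. It gives the time, the measured TCP pose, the force and the opening at its end, in the units of the state.
- read_state(): the state, without advancing time (a new reading comes with each control period).
- read_camera(name): name is "scene" or "top" or "wrist"; returns a dict with "frame" (480x640x3 uint8, red, green, blue), "intrinsics" (3x3 intrinsics, pixels), "k1" (the pictures are not rectified: a ray, as slopes to the right and down, at radius r is drawn at 1 + k1 r^2 times it, then the intrinsics apply), "extrinsics" (4x4, takes a point from camera to world coordinates); the wrist camera has in their place "mount" (4x4, takes a point from camera to tool coordinates, whose origin is the TCP and whose axes are the tool frame's). Camera axes: x right, y down, z forward; pixel columns grow to the right and rows downward; lengths in m; the calibration is good to about 2 mm. A picture is of the moment at which its call begins: read the wrist's pose just before it. There is no depth.
- sign_off(): hands the job in, once; it reports no verdict.
Trained networks look in the newest picture that a camera, given by its name, has taken for a name from the list of things; names that differ only in an ending like _2 or _b are one class to them, and where a whole thing is asked for, a point or a joint stands for the part that bears it (a point fixed in the world has none). Each returns a list of dicts, best first, with "p" (0 to 1); they miss things now and then, are a little off and sometimes report something else, mostly with a low value. They report only what shows in the picture. A call takes as long as a camera call.
- search_frame(query, camera): "location" ([x, y, z] in m, in world coordinates, good to about 4 mm: the middle of the surface that is visible of it).
- mark_of(query, camera): "location" ([x, y, z] in m, in world coordinates, good to about 4 mm: a listed point, or the origin of a listed thing).
The state is a dict: "t": time; "q": joint angles; "qd": joint speeds; "joint_torque": joint torques, N m; "tool_pos": TCP position; "orientation": TCP orientation; "contact_force": force on the tool from outside, world axes, zero at the start; "moment": the same for the moment, N m; "grip_width": finger opening in m.
Only numpy, scipy, OpenCV 4.12 (cv2) and the standard library are available. Lean on these libraries where they do the work, as an engineer would, in place of code of your own. Each camera call takes 0.05 s, during which the arm holds its last target.

TASK

Get the bench feeder ready for its next run: drop the two plain brass post blanks (not the flanged one) through the narrow neck of its clear magazine, one at a time. Then draw the sprung kicker arm back by its handle post until the brass catch closes behind its pin, ease it gently onto the catch and let go, so that it stays cocked; never let it snap or slam forward. Leave the other loose things on the bench where they are.

Things in the scene. Friction and masses are not known exactly. Their poses are not given: they have to be found in the camera images.
- feeder: fixed grey plate 250 x 300 x 12 mm (x, y, z), origin under its centre, z up. In its frame: kicker pivot at (0, -30) mm, clear magazine at (0, -105), handle post at (57, 87) at the start and (-57, 86) when cocked, catch at the (-x, +y) corner. Except for magazine (162 mm) and handle (90 mm) all on it is below 62 mm over the bench; catch and arm bar below 47 mm.
- pivot (a point): point on the kicker's vertical pivot axis, 35 mm above the bench; fixed to the plate, axes as the plate's.
- kicker (a joint): turn of the steel kicker arm about its pivot, rad, anticlockwise from above: 0 = fired, at rest, arm pointing 64 degrees anticlockwise of the plate's +x; 0.90 = resting on the catch; 1.12 = end stop. The catch closes behind the pin at about 0.92: draw to about 1.0, then ease back to 0.90. The spring pulls 2.3 N at the handle at 0, 6 N at 0.9; let go short of the catch, it snaps forward.
- handle (a point): on the axis of the handle: a round black upright post 16 mm in diameter, 40 to 90 mm above the bench, on the arm 130 mm from the pivot; this point is 70 mm above the bench and moves with the arm. x points along the arm away from the pivot, z up. The arm bar under it is 14 mm wide, its top at 40 mm. The arm's steel tip pin, 8 mm in diameter, 158 mm from the pivot, is what the catch holds.
- catch (a joint): turn of the light brass hook-shaped catch, rad: 0 = closed (a weak spring keeps it there), growing as its nose swings outward, away from the pivot. A hair trigger: with the arm hooked, about 0.6 N on the nose fires it, and so can an arm that slams onto it. Only the arm's pin need touch it: the pin pushes its ramp aside in passing and it springs back.
- catch_nose (a point): the catch's nose, on top of its holding face, 42 mm above the bench.
- mouth (a point): centre of the magazine's flared mouth, at the rim, 162 mm above the bench; z up. The mouth is 30 mm wide inside, narrowing in 12 mm to a neck 21 mm wide and 18 mm long; from 45 mm below the rim the body is 46 mm wide inside, its floor 126 mm below the rim. Outside: rim 36 mm, body 57 mm in diameter.
- blank_a: plain turned brass blank, a cylinder 14 mm in diameter and 45 mm long, 58 g, standing on end on the bench; origin at the centre of its underside, z up along it.
- blank_a_center (a point): middle of blank a.
- blank_b: second plain brass blank, the same as blank a.
- blank_b_center (a point): middle of blank b.
- flanged: brass post 14 mm in diameter, 45 mm tall, with a 30 mm flange 6 mm thick as its foot; it does not fit the neck; leave it. Origin under its foot.
- oil: small white oil bottle, 36 mm in diameter, 85 mm tall, standing; origin under its foot; leave it.
- jar: amber glass jar with steel lid, 56 mm in diameter, 55 mm tall; origin under its foot; leave it.
- driver: screwdriver lying on the bench, 150 mm long; leave it.
- keycup: brass key with a round cup 42 mm in diameter and a short arm, lying on the bench; leave it.

How it is judged:
On the way, in this order (a step that is already met when the one before it is completed fails the run):
1. one plain blank lies in the magazine's body, below the neck (((horizontal distance between blank_a_center and mouth below 0.024 m and z of blank_a_center in the frame of mouth below -0.05 m) or (horizontal distance between blank_b_center and mouth below 0.024 m and z of blank_b_center in the frame of mouth below -0.05 m))), for 0.1 s.
2. both plain blanks lie in the magazine's body (horizontal distance between each of blank_a_center, blank_b_center and mouth below 0.024 m and z of each of blank_a_center, blank_b_center in the frame of mouth below -0.05 m), for 0.1 s.
3. the kicker is drawn back past the catch (value of joint kicker above 0.915 rad), for 0.05 s.
4. the kicker rests on the closed catch, let go (value of joint kicker between 0.85 and 0.912 rad and value of joint catch below 0.06 rad and contact force between the fingers and feeder below 0.2 N), for 0.3 s.
At the end, for the whole second after the job is handed in: The kicker rests cocked and still on its closed catch (kicker 0.85 to 0.93 rad, catch under 0.06 rad), and both plain blanks lie at rest in the magazine's body (middle more than 50 mm below the rim) (all of step 2 and value of joint kicker between 0.85 and 0.93 rad and value of joint catch below 0.06 rad and velocity of joint kicker between -0.1 and 0.1 rad/s and linear speed of each of blank_a, blank_b below 0.03 m/s); the robot touches nothing.
It fails at once if the kicker snaps forward (value of joint kicker between 0.1 and 0.78 rad and velocity of joint kicker below -3 rad/s).
It fails at once if the kicker is let slam onto the catch (value of joint kicker above 0.78 rad and velocity of joint kicker below -6 rad/s).
It fails at once if another thing on the bench is moved by more than 40 mm (distance of any of flanged, oil, jar, driver, keycup from where it was at the start of the episode above 0.04 m).
It also fails if it takes over 67 s, if anything falls off the work surface, if the arm or the gripper's body presses on something with over 40 N, if the wrist force passes 120 N, or if a joint passes its speed limit or range.

## Working session

There is one attempt and no reset: what is moved stays moved. The work goes in short steps, Python scripts to look and compute and a tool call to move; the robot and the scene stay as the last step left them, time stands still between calls to the robot, and variables do not carry over. Pictures are saved under pics/ and viewed, and the job is handed in when it is done.

Besides the shell and the picture viewer there is one more tool, called after "Call:" as name([rows], argument=value, ...), one row to a line, values as JSON. send_rows: Moves the arm, as the interface text tells. Its arguments: {"type":"object","properties":{"series":{"type":"array"},"grip_force":{"type":"number"}},"required":["series"]}

```bash
mkdir -p pics; ls; cat > h.py <<'E'
import numpy as np, cv2
from station import *
from scipy.spatial.transform import Rotation as R
def save(n,fn):
    c=read_camera(n); cv2.imwrite('pics/'+fn,c['frame'][:,:,::-1]); return c
E
python3 - <<'E'
from h import *
s=read_state(); print(s, grip_depth)
for n in ('scene','top'):
    c=save(n,n+'0.png'); print(n,c['intrinsics'],c['k1'],c['extrinsics'])
    for q in ('blank_a','mouth','handle','catch_nose','pivot','feeder','flanged','oil','jar','driver','keycup'):
        try: print(q,[(np.round(d['location'],3),round(d['p'],2)) for d in mark_of(q,n)][:4])
        except Exception as e: print(q,e)
print(read_state()['t'])
E
```

```text
pics
{'t': 0.0, 'q': array([ 1.04730382,  0.60013298, -0.00255248,  1.60010947,  0.00182402,
        0.94285817, -0.07977296]), 'qd': array([ 0.00182992, -0.00077877,  0.0015051 ,  0.00292893,  0.00251243,
       -0.00128981, -0.00084999]), 'joint_torque': array([-2.96962507e-04, -7.65071797e+01,  1.49753585e+00, -2.52364075e+01,
       -5.22231369e-02,  1.68721686e-02,  1.63353375e-04]), 'tool_pos': array([ 0.31303775, -0.65341974,  0.21776144]), 'orientation': array([ 3.14143984e+00,  1.49827585e-03, -1.12389666e+00]), 'contact_force': array([ 0.36474561, -0.41486886,  0.0929603 ]), 'moment': array([ 0.0019078 , -0.02929054, -0.01753351]), 'grip_width': 0.0930408280230477} -0.0188
scene [[504.68403147   0.         315.97758271]
 [  0.         504.68403147 234.70167244]
 [  0.           0.           1.        ]] -0.0012875642877998798 [[ 0.25891922  0.68001585 -0.68595866  1.22341307]
 [ 0.9657336  -0.16911284  0.19687422 -0.16244093]
 [ 0.01787317 -0.71342784 -0.70050072  0.81972135]
 [ 0.          0.          0.          1.        ]]
blank_a [(array([0.498, 0.314, 0.004]), 0.55), 
[... 1076 characters left out ...]
]), 0.49), (array([ 0.55 , -0.34 ,  0.023]), 0.33)]
mouth [(array([ 0.608, -0.161,  0.163]), 0.68), (array([ 0.538,  0.42 , -0.005]), 0.43)]
handle [(array([0.629, 0.038, 0.072]), 0.91)]
catch_nose [(array([0.506, 0.047, 0.044]), 0.83), (array([ 0.548, -0.339,  0.023]), 0.74), (array([ 0.497,  0.314, -0.   ]), 0.46)]
pivot [(array([ 0.595, -0.088,  0.034]), 0.76)]
feeder [(array([ 0.59 , -0.055,  0.   ]), 0.94)]
flanged [(array([ 0.467, -0.286,  0.002]), 0.6), (array([ 0.496,  0.31 , -0.   ]), 0.48)]
oil [(array([ 0.642, -0.277,  0.004]), 0.89)]
jar [(array([ 0.606,  0.315, -0.   ]), 0.88)]
driver []
keycup [(array([ 0.424,  0.383, -0.001]), 0.84), (array([ 0.591, -0.055,  0.001]), 0.7)]
1.2
```

View pics/scene0.png

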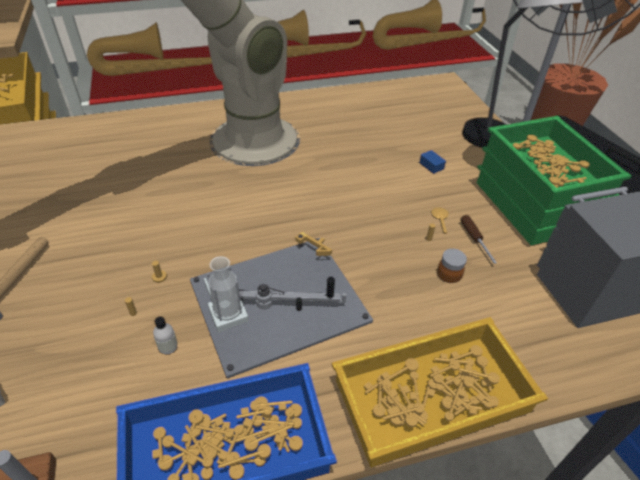

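View pics/top0.png

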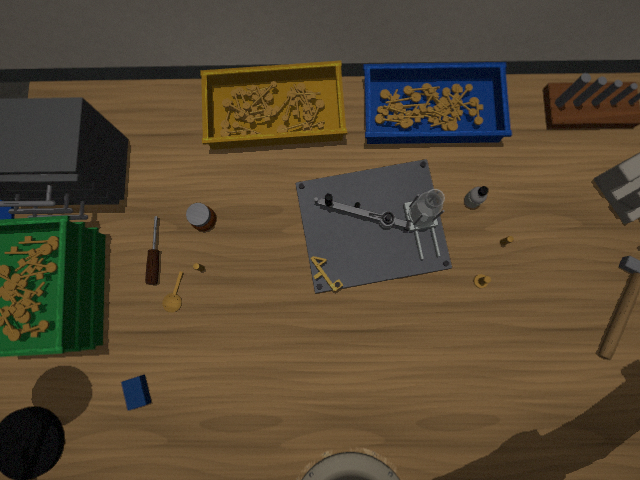

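Scene view: blanks at about (130,307) and (430,232), with the flanged one at (157,270). The detections agree between both cameras. The feeder sits at about (0.591,-0.057) with a yaw of about 0.16. Next I move above the blank on the -y side.

```bash
cat >> h.py <<'E'
def plan(p,yaw=None,s=None):
    s=s or read_state(); R0=R.from_euler('xyz',s['orientation'])
    if yaw is None: yaw=s['orientation'][2]
    Rt=R.from_euler('xyz',[np.pi,0,yaw])
    sh=R0.inv().apply(np.array(p)-s['tool_pos'])*1000
    tr=np.degrees((R0.inv()*Rt).as_rotvec())/10
    print('turn',np.round(tr,2),'shift',np.round(sh,1),'t',round(s['t'],2),'pos',np.round(s['tool_pos'],4),'ori',np.round(s['orientation'],3),'w',round(s['grip_width'],4))
def proj_wrist(P,c,s):
    Rw=R.from_euler('xyz',s['orientation']).as_matrix(); T=np.eye(4);T[:3,:3]=Rw;T[:3,3]=s['tool_pos']
    return proj(P,c,T@c['mount'])
def proj(P,c,E):
    p=np.linalg.inv(E)@np.append(P,1); x,y=p[0]/p[2],p[1]/p[2]; f=1+c['k1']*(x*x+y*y); K=c['intrinsics']
    return np.array([K[0,0]*x*f+K[0,2],K[1,1]*y*f+K[1,2]])
def ray(uv,c,E,z):
    K=c['intrinsics']; xd=np.array([(uv[0]-K[0,2])/K[0,0],(uv[1]-K[1,2])/K[1,1]]); x=xd.copy()
    for _ in range(5): x=xd/(1+c['k1']*(x@x))
    d=E[:3,:3]@np.append(x,1); o=E[:3,3]; return o+d*(z-o[2])/d[2]
def wristE(c,s):
    T=np.eye(4);T[:3,:3]=R.from_euler('xyz',s['orientation']).as_matrix();T[:3,3]=s['tool_pos']; return T@c['mount']
E
python3 - <<'E'
from h import *
plan([.549,-.339,.15])
E
```

```text
turn [0. 0. 0.] shift [-182.1 -348.7   68.6] t 1.2 pos [ 0.3132 -0.6538  0.2186] ori [ 3.142  0.    -1.124] w 0.0932
```

Call:
send_rows([
  [[0,0,0],[-182,-349,20],50],
  [[0,0,0],[-182,-349,20],50],
  [[0,0,0],[-182,-349,20],50],
  [[0,0,0],[-182,-349,20],50],
  [[0,0,0],[-182,-349,20],50],
  [[0,0,0],[-182,-349,20],50],
  [[0,0,0],[-182,-349,69],50],
  [[0,0,0],[-182,-349,69],50],
  [[0,0,0],[-182,-349,69],50],
], grip_force=20)

```text
t: 2.33
tool_pos: [0.5487, -0.3407, 0.1506]
orientation: [3.141, -0.001, -1.126]
contact_force: [-0.4, -1.3, 0.3]
grip_width: 0.0499
```

```bash
python3 - <<'E'
from h import *
s=read_state(); c=save('wrist','w1.png'); print(c['mount'],c['intrinsics'][0,0])
for q in ('blank_a','blank_a_center'):
    print(q,[(np.round(d['location'],4),round(d['p'],2)) for d in mark_of(q,'wrist')][:4])
print(proj_wrist([.549,-.339,0.045],c,s))
plan([.549,-.339,.15])
E
```

```text
[[ 9.99999959e-01  2.74869324e-04 -7.79652626e-05 -9.94161420e-04]
 [-2.40368060e-04  9.56877566e-01  2.90491420e-01 -8.09824297e-02]
 [ 1.54450391e-04 -2.90491390e-01  9.56877593e-01 -1.66016864e-01]
 [ 0.00000000e+00  0.00000000e+00  0.00000000e+00  1.00000000e+00]] 356.2079118965434
blank_a [(array([ 5.495e-01, -3.412e-01, -2.000e-04]), 0.56)]
blank_a_center [(array([ 0.5466, -0.3393,  0.0253]), 0.97), (array([ 0.5531, -0.3441, -0.0018]), 0.36)]
[320.77294405 237.13505173]
turn [-0.   -0.01  0.  ] shift [-1.9 -0.9  1.3] t 2.48 pos [ 0.549  -0.3411  0.1513] ori [-3.141e+00 -2.000e-03 -1.127e+00] w 0.05
```

View pics/w1.png

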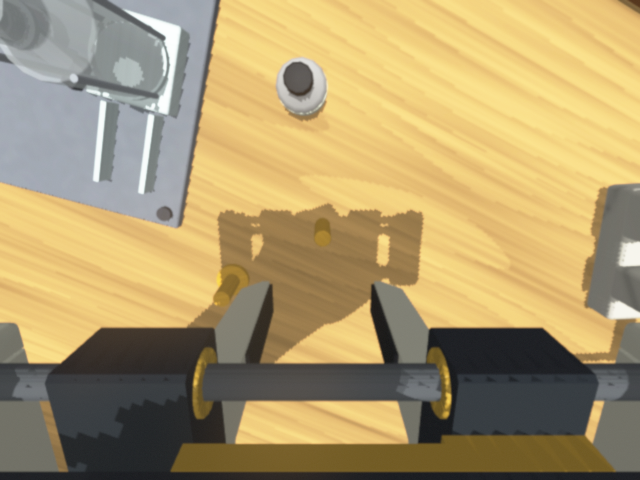

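```bash
python3 - <<'E'
import cv2
f=cv2.imread('pics/w1.png')[205:265,285:365]; cv2.imwrite('pics/w1c.png',cv2.resize(f,None,fx=8,fy=8,interpolation=cv2.INTER_CUBIC))
E
```

```text
(no output)
```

View pics/w1c.png

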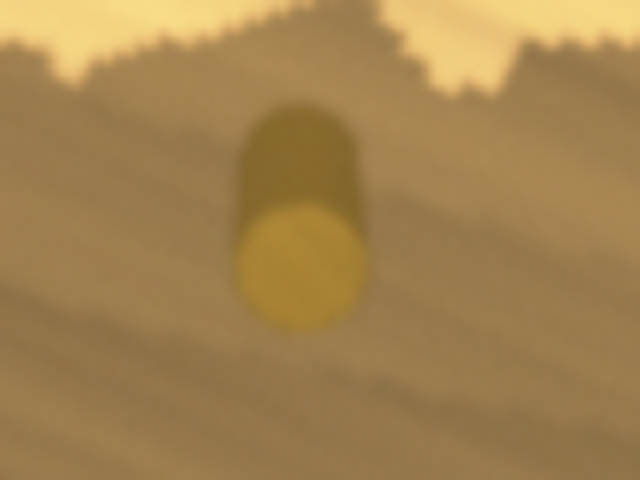

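```bash
python3 - <<'E'
from h import *
s=read_state(); c=save('wrist','w2.png')
p=ray((322.7,238.4),c,wristE(c,s),.045); print(p)
plan([p[0],p[1],.021],s=s)
E
```

```text
[ 0.549027   -0.34138402  0.045     ]
turn [-0.   -0.01  0.  ] shift [  0.    0.2 130.3] t 2.48 pos [ 0.549  -0.3411  0.1513] ori [-3.141e+00 -2.000e-03 -1.127e+00] w 0.05
```

Call:
send_rows([
  [[0,0,0],[0,0,60],50],
  [[0,0,0],[0,0,110],50],
  [[0,0,0],[0,0,130],50],
  [[0,0,0],[0,0,130],50],
  [[0,0,0],[0,0,130],10],
  [[0,0,0],[0,0,130],10],
  [[0,0,0],[0,0,130],10],
  [[0,0,0],[0,0,130],10],
  [[0,0,0],[0,0,130],10],
], grip_force=25)

```text
t: 3.65
tool_pos: [0.5496, -0.339, 0.0201]
orientation: [-3.141, -0.001, -1.124]
contact_force: [-0.3, -0.6, 5.3]
grip_width: 0.0132
```

```bash
python3 - <<'E'
from h import *
s=read_state(); c=save('wrist','w3.png')
for cam in ('scene','top','wrist'):
  for q in ('mouth',):
    print(cam,[(np.round(d['location'],4),round(d['p'],2)) for d in mark_of(q,cam)][:2])
plan([.608,-.160,.25],s=s)
E
```

```text
scene [(array([ 0.6077, -0.1584,  0.1641]), 0.79)]
top [(array([ 0.6079, -0.1612,  0.1627]), 0.68), (array([ 0.5377,  0.4202, -0.0048]), 0.43)]
wrist []
turn [-0. -0.  0.] shift [-136.1 -130.1 -229.9] t 3.65 pos [ 0.5496 -0.339   0.0201] ori [-3.141e+00 -1.000e-03 -1.124e+00] w 0.0132
```

View pics/w3.png

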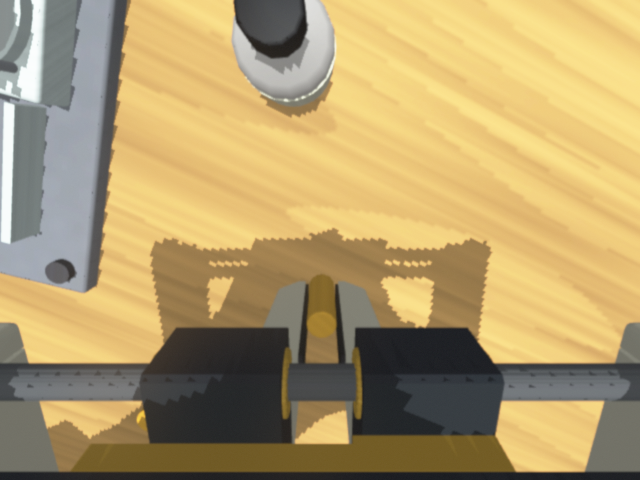

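Call:
send_rows([
  [[0,0,0],[0,0,-60],10],
  [[0,0,0],[0,0,-120],10],
  [[0,0,0],[0,0,-180],10],
  [[0,0,0],[0,0,-230],10],
  [[0,0,0],[-45,-43,-230],10],
  [[0,0,0],[-90,-86,-230],10],
  [[0,0,0],[-125,-119,-230],10],
  [[0,0,0],[-136,-130,-210],10],
  [[0,0,0],[-136,-130,-200],10],
  [[0,0,0],[-136,-130,-200],10],
  [[0,0,0],[-136,-130,-200],10],
])

```text
t: 5.22
tool_pos: [0.6076, -0.1617, 0.22]
orientation: [3.141, -0.001, -1.126]
contact_force: [0.6, -0.4, 0.1]
grip_width: 0.0131
```

```bash
python3 - <<'E'
from h import *
s=read_state(); c=save('wrist','w4.png')
E=wristE(c,s)
c2=save('scene','s4.png'); c3=save('top','t4.png')
print([(np.round(d['location'],4),round(d['p'],2)) for d in mark_of('mouth','wrist')][:2])
plan([.608,-.160,.165],s=s)
def circ(P,r): return [P+r*np.array([np.cos(a),np.sin(a),0]) for a in np.linspace(0,6.28,16)]
im=cv2.imread('pics/w4.png')
for Q in circ(np.array([.608,-.160,.162]),.018): u=proj(Q,c,E); cv2.circle(im,tuple(np.int32(u)),1,(0,0,255),-1)
cv2.imwrite('pics/w4d.png',im)
outs=[]
for fn,cc in (('s4',c2),('t4',c3)):
    im=cv2.imread(f'pics/{fn}.png'); big=cv2.resize(im,None,fx=6,fy=6,interpolation=cv2.INTER_CUBIC)
    for Q in circ(np.array([.608,-.160,.162]),.018): u=proj(Q,cc,cc['extrinsics'])*6+2.5; cv2.circle(big,tuple(np.int32(u)),1,(0,0,255),-1)
    u=np.int32(proj(np.array([.608,-.160,.165]),cc,cc['extrinsics'])*6); outs.append(big[u[1]-250:u[1]+250,u[0]-200:u[0]+200])
cv2.imwrite('pics/st4.png',np.hstack(outs))
E
```

```text
[(array([ 0.6123, -0.1581,  0.1616]), 0.79)]
turn [ 0. -0. -0.] shift [-1.4 -1.1 55. ] t 5.22 pos [ 0.6076 -0.1617  0.22  ] ori [ 3.141e+00 -1.000e-03 -1.126e+00] w 0.0131
```

View pics/w4d.png

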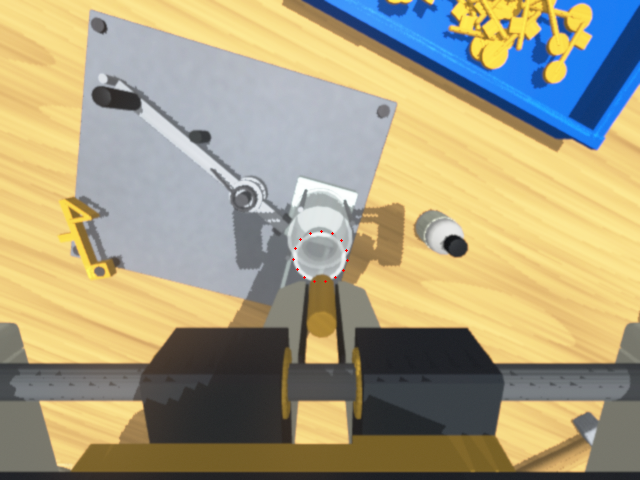

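View pics/st4.png

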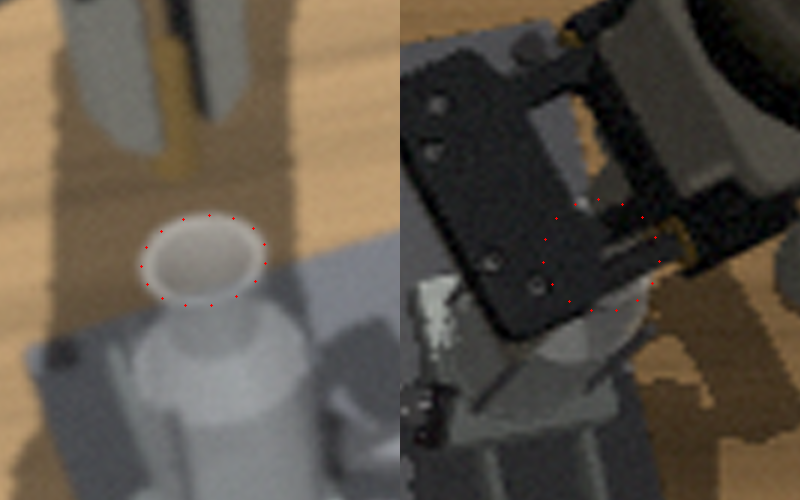

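```bash
python3 - <<'E'
from h import *
s=read_state(); c=save('scene','s5.png')
o=proj(np.array([.608,-.160,.165]),c,c['extrinsics'])*6
o=np.int32(o)-np.array([200,250])
x,y=s['tool_pos'][:2]
for z in (.19,.199,.22,.239): print(z,proj(np.array([x,y,z]),c,c['extrinsics'])*6+2.5-o)
E
```

```text
0.19 [189.55960639 194.2905287 ]
0.199 [185.76868519 172.39811744]
0.22 [176.70294971 120.04188952]
0.239 [168.22395208  71.07164275]
```

```bash
python3 - <<'E'
from h import *
plan([.608,-.159,.167])
E
```

```text
turn [-0. -0.  0.] shift [-1.4 -0.8 53. ] t 5.47 pos [ 0.6078 -0.1606  0.22  ] ori [-3.141 -0.    -1.125] w 0.0133
```

Call:
send_rows([
  [[0,0,0],[-1.5,-1,25],10],
  [[0,0,0],[-1.5,-1,40],10],
  [[0,0,0],[-1.5,-1,47],10],
  [[0,0,0],[-1.5,-1,53],10],
  [[0,0,0],[-1.5,-1,53],10],
])

```text
t: 6.1
tool_pos: [0.608, -0.1583, 0.1665]
orientation: [3.141, 0.0, -1.124]
contact_force: [-0.4, -0.2, -0.5]
grip_width: 0.0135
```

```bash
cat >> h.py <<'E'
def look(fn,P=(.608,-.160,.165)):
    c=read_camera('scene'); big=cv2.resize(c['frame'][:,:,::-1],None,fx=6,fy=6,interpolation=cv2.INTER_CUBIC)
    u=np.int32(proj(np.array(P),c,c['extrinsics'])*6); cv2.imwrite('pics/'+fn,big[u[1]-250:u[1]+350,u[0]-300:u[0]+300])
E
python3 - <<'E'
from h import *
print(read_state()['contact_force']); look('s6.png')
E
```

```text
[-0.38705307 -0.18268678 -0.45956145]
```

View pics/s6.png

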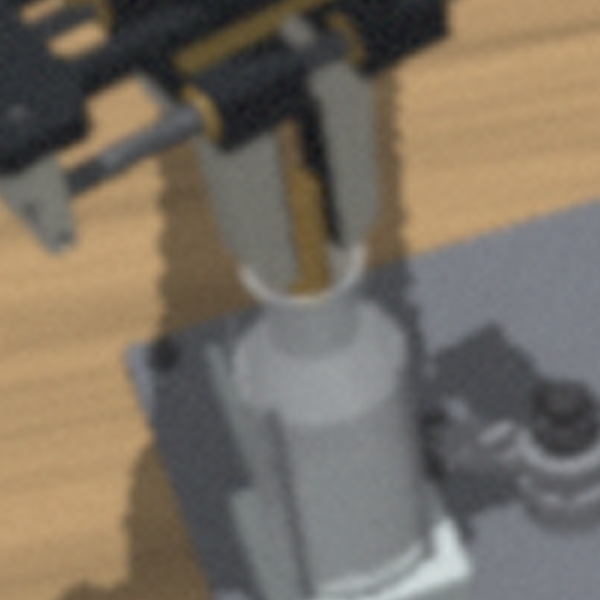

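The blank is inside the mouth at about (312,280) and nothing is pressing on it. Releasing.

Call:
send_rows([
  [[0,0,0],[0,0,0],30],
  [[0,0,0],[0,0,0],30],
  [[0,0,0],[0,0,0],30],
  [[0,0,0],[0,0,0],30],
  [[0,0,0],[0,0,-40],30],
  [[0,0,0],[0,0,-80],50],
  [[0,0,0],[0,0,-80],50],
])

```text
t: 7.02
tool_pos: [0.6097, -0.1587, 0.2498]
orientation: [-3.137, -0.003, -1.124]
contact_force: [-0.4, 0.3, 0.5]
grip_width: 0.0454
```

```bash
python3 - <<'E'
from h import *
look('s7.png')
for cam in ('scene',): print([(np.round(d['location'],4),round(d['p'],2)) for d in mark_of('blank_a_center',cam)])
plan([.497,.314,.16],yaw=None); plan([.497,.314,.16],yaw=0)
print(np.round(read_state()['q'],2))
E
```

```text
[]
turn [-0. -0.  0.] shift [-473.9 -104.    86.6] t 7.12 pos [ 0.608  -0.1583  0.2467] ori [-3.141 -0.    -1.124] w 0.0494
turn [-0.   -0.   -6.44] shift [-473.9 -104.    86.6] t 7.12 pos [ 0.608  -0.1583  0.2467] ori [-3.141 -0.    -1.124] w 0.0494
[ 0.18  0.45 -0.03  1.8   0.02  0.89 -0.97]
```

View pics/s7.png

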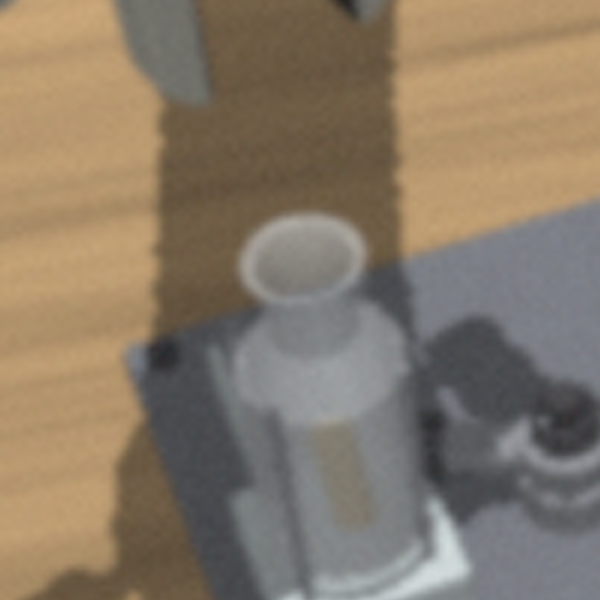

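The first blank stands inside the magazine body, at about (345,470) in the crop. Moving on to the second one.

Call:
send_rows([
  [[0,0,0],[-55,-12,0],50],
  [[0,0,-1.0],[-110,-24,0],50],
  [[0,0,-2.0],[-165,-36,0],50],
  [[0,0,-3.0],[-220,-48,0],50],
  [[0,0,-4.0],[-280,-61,0],50],
  [[0,0,-5.0],[-340,-75,20],50],
  [[0,0,-6.0],[-400,-88,40],50],
  [[0,0,-6.44],[-450,-99,70],50],
  [[0,0,-6.44],[-474,-104,87],50],
  [[0,0,-6.44],[-474,-104,87],50],
  [[0,0,-6.44],[-474,-104,87],50],
])

```text
t: 8.5
tool_pos: [0.4971, 0.3129, 0.1591]
orientation: [3.14, 0.001, -0.001]
contact_force: [0.3, -0.3, -0.7]
grip_width: 0.05
```

```bash
python3 - <<'E'
from h import *
s=read_state(); c=save('wrist','w8.png'); print(s['tool_pos'],s['orientation'],s['q'].round(2))
f=cv2.imread('pics/w8.png')
u=proj_wrist([.497,.314,.045],c,s); print(u); u=np.int32(u)
cv2.imwrite('pics/w8c.png',cv2.resize(f[u[1]-50:u[1]+50,u[0]-60:u[0]+60],None,fx=6,fy=6,interpolation=cv2.INTER_CUBIC)); print(u-[60,50])
E
```

```text
[0.49708533 0.31290164 0.15909364] [ 3.14026560e+00  9.99790350e-04 -6.78114368e-04] [-0.42  0.53 -0.34  1.96  0.27  0.7  -0.93]
[322.07526214 235.20148141]
[262 185]
```

View pics/w8.png

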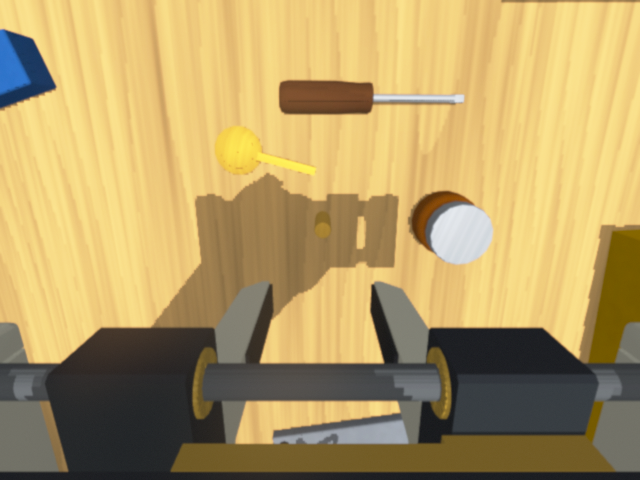

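View pics/w8c.png

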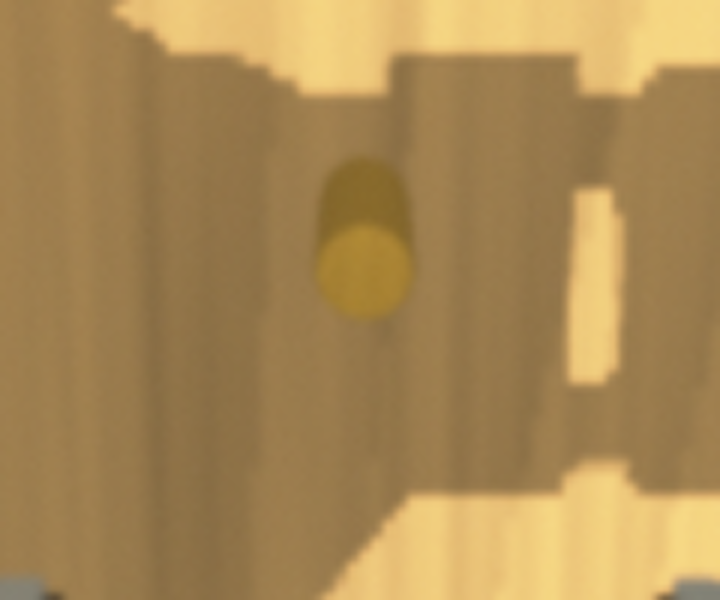

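```bash
python3 - <<'E'
from h import *
s=read_state(); c=read_camera('wrist')
p=ray((322.8,230.2),c,wristE(c,s),.045); print(p); plan([p[0],p[1],.021],yaw=0,s=s)
E
```

```text
[0.49812908 0.31790914 0.045     ]
turn [ 0.01  0.   -0.01] shift [  0.6  -5.4 138.6] t 8.55 pos [0.4975 0.3126 0.1596] ori [ 3.141e+00  0.000e+00 -2.000e-03] w 0.0501
```

Call:
send_rows([
  [[0,0,0],[0.5,-4,60],50],
  [[0,0,0],[0.5,-4,115],50],
  [[0,0,0],[0.5,-4,138.5],50],
  [[0,0,0],[0.5,-4,138.5],50],
  [[0,0,0],[0.5,-4,138.5],10],
  [[0,0,0],[0.5,-4,138.5],10],
  [[0,0,0],[0.5,-4,138.5],10],
  [[0,0,0],[0.5,-4,138.5],10],
  [[0,0,0],[0.5,-4,138.5],10],
], grip_force=25)

```text
t: 9.72
tool_pos: [0.4978, 0.3182, 0.0216]
orientation: [-3.141, -0.001, 0.0]
contact_force: [-0.6, -0.5, 6.5]
grip_width: 0.0135
```

```bash
python3 - <<'E'
from h import *
s=read_state(); c=save('wrist','w9.png')
plan([.608,-.159,.22],yaw=0,s=s); plan([.608,-.159,.22],yaw=-.9,s=s)
E
```

```text
turn [-0. -0.  0.] shift [ 110.3  477.2 -198.5] t 9.72 pos [0.4978 0.3182 0.0216] ori [-3.141e+00 -1.000e-03  0.000e+00] w 0.0135
turn [-0.   -0.    5.16] shift [ 110.3  477.2 -198.5] t 9.72 pos [0.4978 0.3182 0.0216] ori [-3.141e+00 -1.000e-03  0.000e+00] w 0.0135
```

View pics/w9.png

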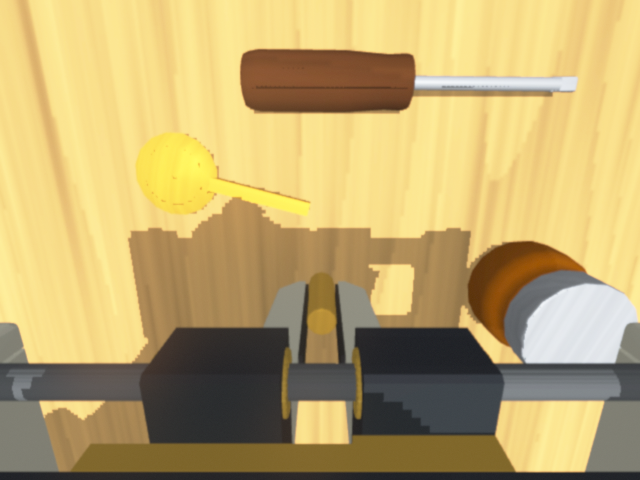

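Call:
send_rows([
  [[0,0,0],[0,0,-60],10],
  [[0,0,0],[0,0,-120],10],
  [[0,0,0],[0,0,-180],10],
  [[0,0,0],[10,40,-228],10],
  [[0,0,0],[23,100,-228],10],
  [[0,0,0],[37,160,-228],10],
  [[0,0,0],[51,220,-228],10],
  [[0,0,0],[65,280,-228],10],
  [[0,0,0],[79,340,-228],10],
  [[0,0,0],[92,400,-228],10],
  [[0,0,0],[104,450,-228],10],
  [[0,0,0],[110,477,-210],10],
  [[0,0,0],[110,477,-198.5],10],
  [[0,0,0],[110,477,-198.5],10],
  [[0,0,0],[110,477,-198.5],10],
])

```text
t: 11.65
tool_pos: [0.6077, -0.1567, 0.2197]
orientation: [-3.141, 0.0, 0.003]
contact_force: [0.5, 0.1, -1.5]
grip_width: 0.0136
```

```bash
python3 - <<'E'
from h import *
s=read_state(); c=save('scene','s10.png')
look('s10.png')
x,y,zz=s['tool_pos']; P=np.array([.608,-.160,.165])
o=np.int32(proj(P,c,c['extrinsics'])*6)-np.array([300,250])
print(proj(np.array([x,y,zz-.021]),c,c['extrinsics'])*6+2.5-o)
plan([.608,-.159,.167],yaw=0,s=s)
E
```

```text
[300.47771939 170.12268977]
turn [-0.    0.    0.02] shift [ 0.3  2.3 52.7] t 11.65 pos [ 0.6077 -0.1567  0.2197] ori [-3.141e+00  0.000e+00  3.000e-03] w 0.0136
```

View pics/s10.png

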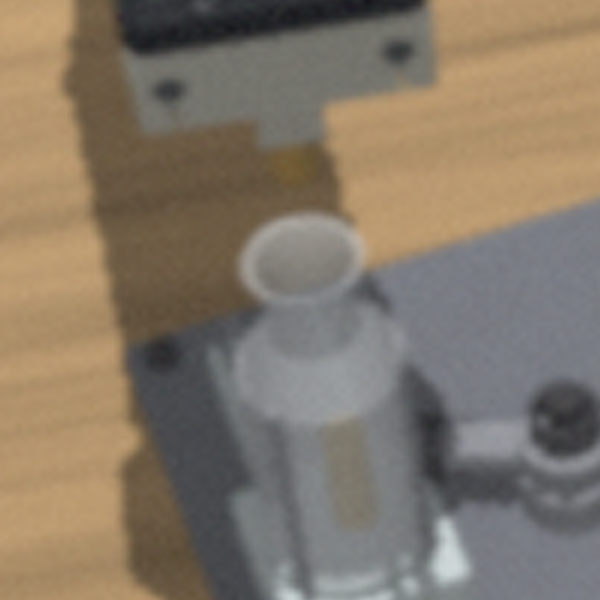

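Call:
send_rows([
  [[0,0,0],[0.3,2.4,25],10],
  [[0,0,0],[0.3,2.4,40],10],
  [[0,0,0],[0.3,2.4,47],10],
  [[0,0,0],[0.3,2.4,52.5],10],
  [[0,0,0],[0.3,2.4,52.5],10],
])

```text
t: 12.38
tool_pos: [0.6079, -0.1612, 0.1671]
orientation: [-3.142, 0.0, 0.0]
contact_force: [-0.1, 0.3, -0.9]
grip_width: 0.0133
```

```bash
python3 - <<'E'
from h import *
print(read_state()['contact_force']); look('s11.png')
E
```

```text
[-0.14913986  0.27484288 -0.92889481]
```

View pics/s11.png

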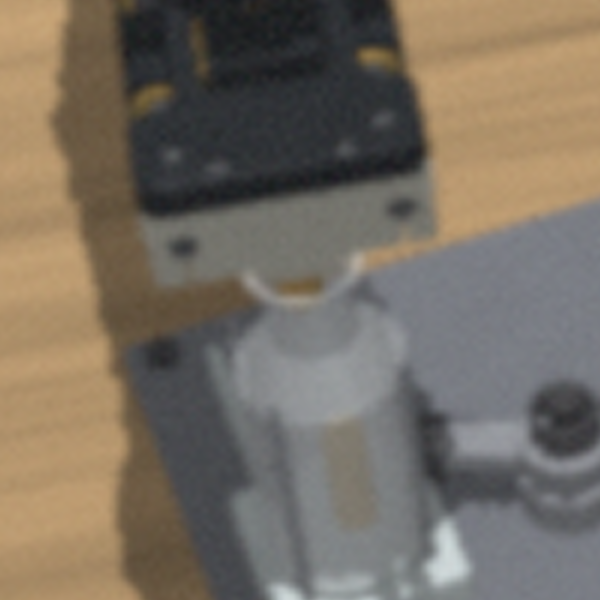

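The second blank is centred in the mouth at about (300,285) with no contact load. Releasing.

Call:
send_rows([
  [[0,0,0],[0,0,0],30],
  [[0,0,0],[0,0,0],30],
  [[0,0,0],[0,0,0],30],
  [[0,0,0],[0,0,0],30],
  [[0,0,0],[0,0,-40],30],
  [[0,0,0],[0,0,-80],40],
  [[0,0,0],[0,0,-80],40],
  [[0,0,0],[0,0,-80],40],
])

```text
t: 13.42
tool_pos: [0.6075, -0.1614, 0.2467]
orientation: [3.141, 0.0, -0.0]
contact_force: [0.6, 0.2, -0.4]
grip_width: 0.0405
```

```bash
python3 - <<'E'
from h import *
look('s12.png')
for cam in ('scene','top'):
  read_camera(cam); 
  for q in ('handle','pivot','catch_nose'): print(cam,q,[(np.round(d['location'],4),round(d['p'],2)) for d in mark_of(q,cam)][:2])
E
```

```text
scene handle [(array([0.6328, 0.0408, 0.0697]), 0.95)]
scene pivot [(array([ 0.5952, -0.084 ,  0.0386]), 0.67)]
scene catch_nose [(array([0.5075, 0.0472, 0.0435]), 0.75)]
top handle [(array([0.6286, 0.0391, 0.0716]), 0.57)]
top pivot [(array([ 0.5955, -0.0905,  0.0329]), 0.73)]
top catch_nose [(array([0.5071, 0.0481, 0.0402]), 0.59), (array([ 0.6132, -0.1676,  0.1015]), 0.22)]
```

View pics/s12.png

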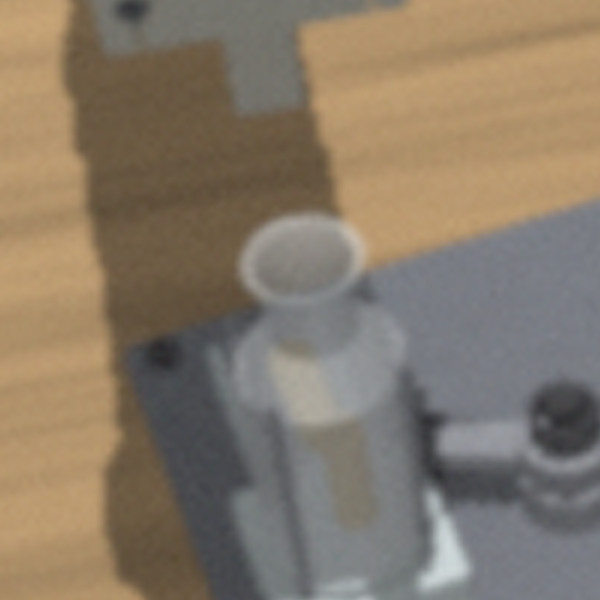

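```bash
python3 - <<'E'
from h import *
c=read_camera('scene'); P=np.array([.608,-.160,.165])
o=np.int32(proj(P,c,c['extrinsics'])*6)-np.array([300,250])
for z in (.126,.1035,.081,.036): print(z,proj(np.array([.608,-.16,z]),c,c['extrinsics'])*6+2.5-o)
plan([.631,.0395,.17],yaw=-.28)
E
```

```text
0.126 [317.87546825 341.04368198]
0.1035 [326.18479863 389.30650306]
0.081 [334.21582166 435.95057916]
0.036 [349.49700679 524.69736409]
turn [-0.   0.   1.6] shift [  23.2 -200.8   76.9] t 13.93 pos [ 0.6078 -0.1613  0.2468] ori [-3.142  0.     0.   ] w 0.0399
```

Call:
send_rows([
  [[0,0,0],[6,-50,0],40],
  [[0,0,0.8],[12,-105,0],40],
  [[0,0,1.6],[18,-160,30],40],
  [[0,0,1.6],[23,-201,70],40],
  [[0,0,1.6],[23,-201,77],40],
  [[0,0,1.6],[23,-201,77],40],
])

```text
t: 14.68
tool_pos: [0.6307, 0.039, 0.1697]
orientation: [3.141, 0.001, -0.279]
contact_force: [-0.6, -0.0, 0.3]
grip_width: 0.0401
```

```bash
python3 - <<'E'
from h import *
s=read_state(); c=save('wrist','w13.png'); E=wristE(c,s)
for q in ('handle','pivot','catch_nose'): print(q,[(np.round(d['location'],4),round(d['p'],2)) for d in mark_of(q,'wrist')][:2])
plan([.631,.0395,.17],yaw=-.28,s=s)
im=cv2.imread('pics/w13.png')
for a in np.linspace(0,6.28,16):
    u=proj(np.array([.631+.008*np.cos(a),.0395+.008*np.sin(a),.09]),c,E); cv2.circle(im,tuple(np.int32(u)),0,(0,0,255),-1)
u=proj(np.array([.631,.0395,.09]),c,E).astype(int); print(u)
cv2.imwrite('pics/w13c.png',cv2.resize(im[u[1]-50:u[1]+50,u[0]-60:u[0]+60],None,fx=6,fy=6,interpolation=cv2.INTER_CUBIC))
look('s13.png')
E
```

```text
handle [(array([0.6315, 0.0373, 0.0699]), 0.94)]
pivot [(array([ 0.5943, -0.0856,  0.0352]), 0.81)]
catch_nose [(array([0.5086, 0.0465, 0.0421]), 0.71)]
turn [0.01 0.01 0.  ] shift [ 0.2 -0.6 -0.3] t 14.68 pos [0.6307 0.039  0.1697] ori [ 3.141e+00  1.000e-03 -2.790e-01] w 0.0401
[322 248]
```

View pics/w13.png

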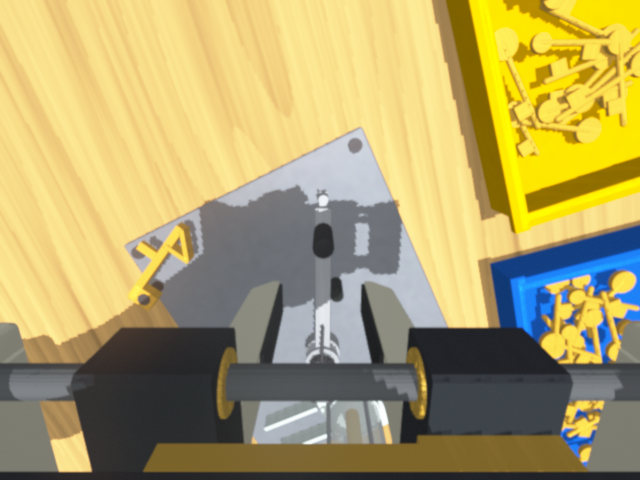

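View pics/w13c.png

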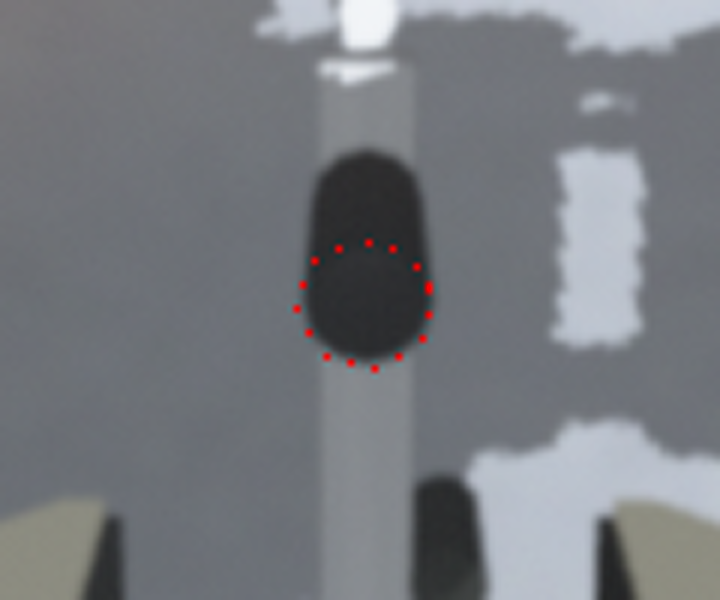

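View pics/s13.png

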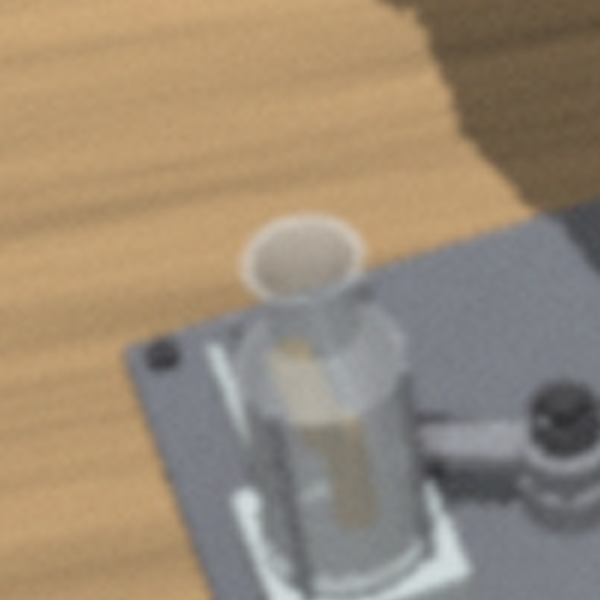

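The second blank is in the body, leaning on top of the first with its middle roughly 57 mm below the rim. The handle is 1 mm or less from my estimate and the arm lines up with the tool axis. I descend so the fingers straddle the post, then close to a loose cage.

Call:
send_rows([
  [[0,0,0],[0,-0.7,30],36],
  [[0,0,0],[0,-0.7,70],32],
  [[0,0,0],[0,-0.7,100],32],
  [[0,0,0],[0,-0.7,116.5],32],
  [[0,0,0],[0,-0.7,116.5],28],
  [[0,0,0],[0,-0.7,116.5],22],
  [[0,0,0],[0,-0.7,116.5],22],
  [[0,0,0],[0,-0.7,116.5],22],
], grip_force=40)

```text
t: 15.92
tool_pos: [0.6315, 0.0404, 0.0544]
orientation: [-3.141, -0.001, -0.279]
contact_force: [0.7, 0.3, 0.2]
grip_width: 0.022
```

```bash
cat >> h.py <<'E'
PIV=np.array([.5953,-.0858]); TH0=1.287
def arc(phis,z=.053,dr=0.,s=None,yaw0=None):
    s=s or read_state(); R0=R.from_euler('xyz',s['orientation'])
    for ph in phis:
        a=TH0+ph; p=np.append(PIV+(.130+dr)*np.array([np.cos(a),np.sin(a)]),z)
        Rt=R.from_euler('xyz',[np.pi,0,a-np.pi/2])
        print(round(ph,3),np.round(np.degrees((R0.inv()*Rt).as_rotvec())/10,2),np.round(R0.inv().apply(p-s['tool_pos'])*1000,1))
E
python3 - <<'E'
from h import *
s=read_state(); c=save('wrist','w14.png'); print(s['tool_pos'],s['orientation'],s['contact_force'],s['q'].round(2),s['grip_width'])
arc(np.arange(0,1.05,.066),s=s)
E
```

```text
[0.63148783 0.04038257 0.05442396] [-3.14114591e+00 -1.17809725e-03 -2.79335477e-01] [0.6919389  0.30825799 0.16528883] [-0.02  0.7  -0.2   1.93  0.25  0.53 -0.68] 0.0220392834009124
0.0 [-0.   -0.01  0.03] [0.6 1.3 1.4]
0.066 [-0.   -0.01 -0.35] [-8.   1.5  1.4]
0.132 [-0.   -0.01 -0.73] [-16.5   2.3   1.4]
0.198 [-0.   -0.01 -1.11] [-25.    3.7   1.4]
0.264 [-0.   -0.01 -1.49] [-33.4   5.6   1.4]
0.33 [-0.   -0.01 -1.87] [-41.6   8.1   1.4]
0.396 [-0.   -0.01 -2.24] [-49.6  11.1   1.4]
0.462 [-0.   -0.01 -2.62] [-57.4  14.6   1.3]
0.528 [-0.   -0.01 -3.  ] [-65.   18.7   1.3]
0.594 [-0.   -0.01 -3.38] [-72.3  23.2   1.3]
0.66 [-0.   -0.01 -3.76] [-79.2  28.2   1.3]
0.726 [-0.   -0.01 -4.13] [-85.9  33.7   1.3]
0.792 [ 0.   -0.01 -4.51] [-92.1  39.5   1.3]
0.858 [ 0.   -0.01 -4.89] [-98.   45.8   1.3]
0.924 [ 0.   -0.01 -5.27] [-103.4   52.5    1.3]
0.99 [ 0.   -0.01 -5.65] [-108.4   59.5    1.3]
```

View pics/w14.png

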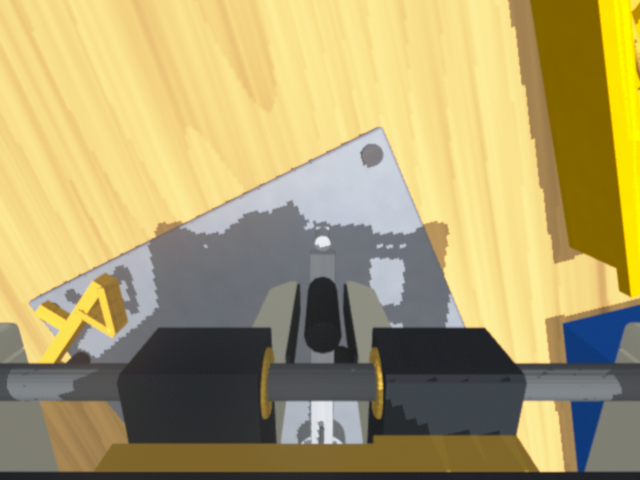

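The post is caged between the fingers at about (322,310). I draw most of the way back and check.

Call:
send_rows([
  [[0,0,-0.15],[-4,1,0],22],
  [[0,0,-0.35],[-8,1.5,0],22],
  [[0,0,-0.73],[-16.5,2.3,0],22],
  [[0,0,-1.11],[-25,3.7,0],22],
  [[0,0,-1.49],[-33.4,5.6,0],22],
  [[0,0,-1.87],[-41.6,8.1,0],22],
  [[0,0,-2.24],[-49.6,11.1,0],22],
  [[0,0,-2.62],[-57.4,14.6,0],22],
  [[0,0,-3.0],[-65,18.7,0],22],
  [[0,0,-3.38],[-72.3,23.2,0],22],
  [[0,0,-3.76],[-79.2,28.2,0],22],
  [[0,0,-3.76],[-79.2,28.2,0],22],
])

```text
t: 17.48
tool_pos: [0.5478, 0.0357, 0.054]
orientation: [-3.141, -0.002, 0.378]
contact_force: [4.5, 3.0, -1.8]
grip_width: 0.0221
```

```bash
python3 - <<'E'
from h import *
s=read_state(); c=save('wrist','w15.png'); print(s['tool_pos'],s['orientation'],s['contact_force'],s['grip_width'])
v=s['tool_pos'][:2]-PIV; print('r',np.hypot(*v),'phi tool',np.arctan2(v[1],v[0])-TH0)
arc([.66,.72,.78,.84,.88,.92,.96,1.0,1.02,1.04],s=s)
E
```

```text
[0.54775624 0.03572019 0.05396177] [-3.14108512e+00 -2.06949445e-03  3.78000201e-01] [ 4.53645599  2.99189261 -1.76890324] 0.02209946877640755
r 0.1304897157244677 phi tool 0.656729634369126
0.66 [-0.   -0.01  0.01] [-0.4  0.5  1. ]
0.72 [-0.   -0.01 -0.33] [-8.2  0.7  0.9]
0.78 [-0.   -0.01 -0.68] [-16.    1.4   0.9]
0.84 [-0.   -0.01 -1.02] [-23.7   2.5   0.9]
0.88 [-0.   -0.01 -1.25] [-28.8   3.6   0.9]
0.92 [-0.   -0.01 -1.48] [-33.9   4.8   0.9]
0.96 [-0.   -0.01 -1.71] [-38.9   6.2   0.9]
1.0 [-0.   -0.01 -1.94] [-43.8   7.9   0.9]
1.02 [-0.   -0.01 -2.05] [-46.2   8.7   0.9]
1.04 [-0.   -0.01 -2.17] [-48.7   9.7   0.9]
```

View pics/w15.png

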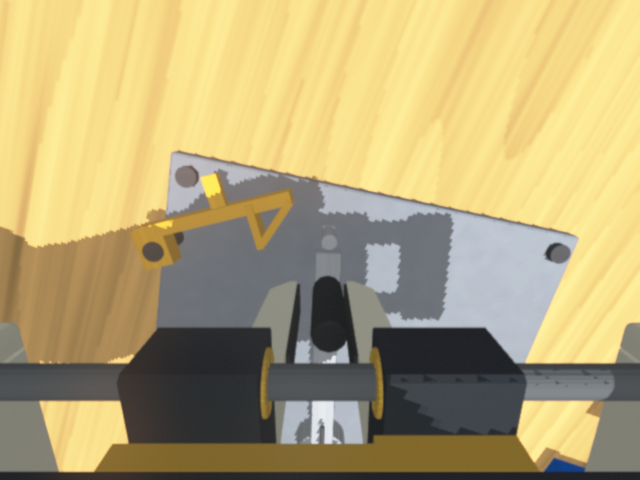

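Force is 5.4 N tangential, matching the spring, and the pin at (329,242) is approaching the catch ramp. I draw on to about 1.0.

Call:
send_rows([
  [[0,0,-0.33],[-8.2,0.5,0],22],
  [[0,0,-0.68],[-16,1.2,0],22],
  [[0,0,-1.02],[-23.7,2.3,0],22],
  [[0,0,-1.25],[-28.8,3.4,0],22],
  [[0,0,-1.48],[-33.9,4.6,0],22],
  [[0,0,-1.71],[-38.9,6,0],22],
  [[0,0,-1.94],[-43.8,7.7,0],22],
  [[0,0,-2.05],[-46.2,8.5,0],22],
  [[0,0,-2.05],[-46.2,8.5,0],22],
  [[0,0,-2.05],[-46.2,8.5,0],22],
])

```text
t: 18.77
tool_pos: [0.5091, 0.0117, 0.0542]
orientation: [3.141, -0.004, 0.735]
contact_force: [4.7, 4.6, 2.2]
grip_width: 0.0222
```

```bash
python3 - <<'E'
from h import *
s=read_state(); c=save('wrist','w16.png'); print(s['tool_pos'],s['orientation'],s['contact_force'],s['grip_width'])
v=s['tool_pos'][:2]-PIV; print('r',np.hypot(*v),'phi tool',np.arctan2(v[1],v[0])-TH0)
f=cv2.imread('pics/w16.png'); cv2.imwrite('pics/w16c.png',cv2.resize(f[130:360,180:440],None,fx=2.5,fy=2.5,interpolation=cv2.INTER_CUBIC))
E
```

```text
[0.50907472 0.01167858 0.05418529] [ 3.1409317  -0.00354817  0.73480021] [4.6817376 4.6215836 2.235651 ] 0.022185375363369467
r 0.13014174340661008 phi tool 1.0080131350352284
```

View pics/w16c.png

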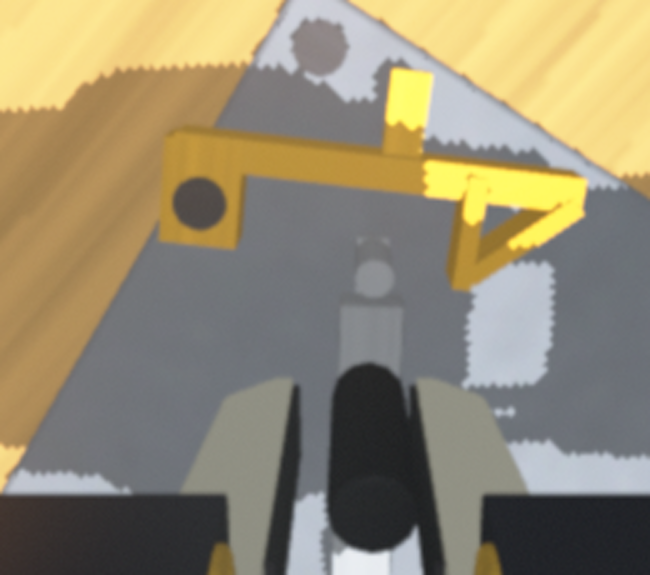

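The pin at crop (374,278) is past the catch's holding face at about (455,270), and the catch looks closed. Easing back slowly.

```bash
python3 - <<'E'
from h import *
s=read_state(); arc([1.01,.99,.97,.95,.94,.93,.92,.91,.90,.89],z=.054,s=s)
E
```

```text
1.01 [ 0.   -0.02  0.05] [-0.3  0.1  0.2]
0.99 [ 0.   -0.02  0.16] [2.3 0.2 0.2]
0.97 [ 0.   -0.02  0.28] [4.9 0.3 0.2]
0.95 [ 0.   -0.02  0.39] [7.5 0.4 0.2]
0.94 [ 0.   -0.02  0.45] [8.8 0.5 0.2]
0.93 [ 0.   -0.02  0.51] [10.1  0.6  0.2]
0.92 [ 0.   -0.02  0.57] [11.4  0.8  0.2]
0.91 [ 0.   -0.02  0.62] [12.7  0.9  0.2]
0.9 [ 0.   -0.02  0.68] [14.   1.   0.2]
0.89 [ 0.   -0.02  0.74] [15.3  1.2  0.2]
```

Call:
send_rows([
  [[0,0,0.05],[1,0.1,0],22],
  [[0,0,0.1],[2,0.2,0],22],
  [[0,0,0.15],[3,0.2,0],22],
  [[0,0,0.2],[4,0.2,0],22],
  [[0,0,0.25],[5,0.3,0],22],
  [[0,0,0.3],[6,0.3,0],22],
  [[0,0,0.35],[7,0.4,0],22],
  [[0,0,0.38],[7.8,0.4,0],22],
  [[0,0,0.42],[8.6,0.5,0],22],
  [[0,0,0.42],[8.6,0.5,0],22],
])

```text
t: 20.08
tool_pos: [0.5157, 0.0173, 0.0542]
orientation: [3.141, -0.004, 0.662]
contact_force: [3.8, 4.6, 4.0]
grip_width: 0.0221
```

```bash
python3 - <<'E'
from h import *
s=read_state(); c=save('wrist','w17.png'); print(s['contact_force'])
v=s['tool_pos'][:2]-PIV; print('r',np.hypot(*v),'phi tool',np.arctan2(v[1],v[0])-TH0)
f=cv2.imread('pics/w17.png'); cv2.imwrite('pics/w17c.png',cv2.resize(f[130:360,180:440],None,fx=2.5,fy=2.5,interpolation=cv2.INTER_CUBIC))
E
```

```text
[3.83060832 4.63633549 3.97557072]
r 0.13019639139248393 phi tool 0.9412257493768008
```

View pics/w17c.png

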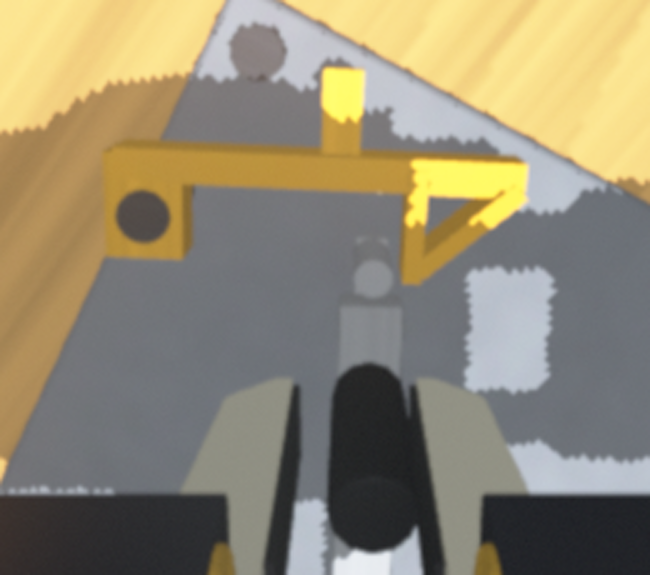

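The pin is 1–2 mm from the holding face. Continuing slowly, then another 3 mm to free the post.

Call:
send_rows([
  [[0,0,0.02],[0.4,0,0],22],
  [[0,0,0.04],[0.8,0,0],22],
  [[0,0,0.06],[1.2,0.1,0],22],
  [[0,0,0.08],[1.6,0.1,0],22],
  [[0,0,0.1],[2.0,0.1,0],22],
  [[0,0,0.12],[2.4,0.2,0],22],
  [[0,0,0.14],[2.8,0.2,0],22],
  [[0,0,0.16],[3.2,0.2,0],22],
  [[0,0,0.18],[3.7,0.3,0],22],
  [[0,0,0.2],[4.2,0.3,0],22],
  [[0,0,0.22],[4.7,0.3,0],22],
  [[0,0,0.24],[5.2,0.4,0],22],
  [[0,0,0.24],[5.2,0.4,0],22],
])

```text
t: 21.75
tool_pos: [0.5178, 0.0179, 0.0534]
orientation: [-3.142, 0.002, 0.619]
contact_force: [0.9, 0.8, 0.7]
grip_width: 0.0221
```

```bash
python3 - <<'E'
from h import *
s=read_state(); c=save('wrist','w18.png'); print(s['contact_force'])
v=s['tool_pos'][:2]-PIV; print('r',np.hypot(*v),'phi tool',np.arctan2(v[1],v[0])-TH0)
f=cv2.imread('pics/w18.png'); cv2.imwrite('pics/w18c.png',cv2.resize(f[130:360,180:440],None,fx=2.5,fy=2.5,interpolation=cv2.INTER_CUBIC))
E
```

```text
[0.94213997 0.80672968 0.68242709]
r 0.12946100313817077 phi tool 0.9259145374891449
```

View pics/w18c.png

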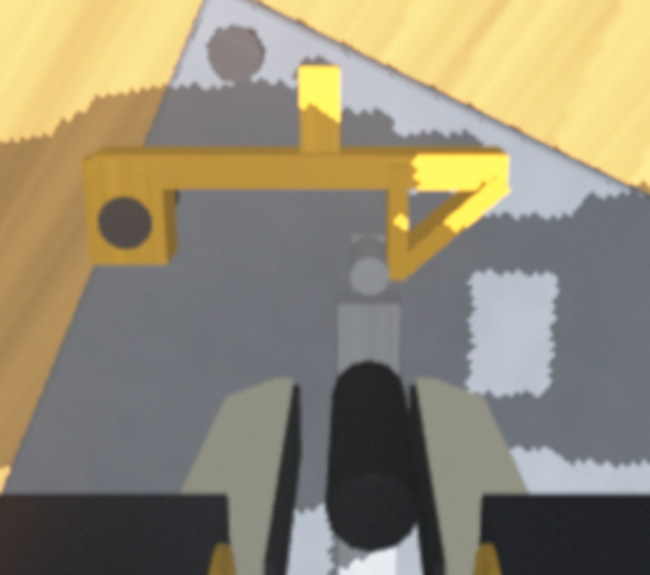

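The pin is resting against the catch and the load has dropped to about 1 N. Backing the finger off a little more.

Call:
send_rows([
  [[0,0,0.02],[0.5,0,0],22],
  [[0,0,0.04],[1,0,0],22],
  [[0,0,0.06],[1.5,0,0],22],
  [[0,0,0.06],[2,0,0],22],
  [[0,0,0.06],[2.5,0,0],22],
  [[0,0,0.06],[2.5,0,0],22],
])

```text
t: 22.55
tool_pos: [0.5205, 0.02, 0.0536]
orientation: [-3.142, 0.0, 0.609]
contact_force: [0.6, 0.3, 0.7]
grip_width: 0.0218
```

```bash
python3 - <<'E'
from h import *
s=read_state(); c=save('wrist','w19.png'); print(s['contact_force'])
v=s['tool_pos'][:2]-PIV; print('r',np.hypot(*v),'phi tool',np.arctan2(v[1],v[0])-TH0)
f=cv2.imread('pics/w19.png'); cv2.imwrite('pics/w19c.png',cv2.resize(f[130:360,180:440],None,fx=2.5,fy=2.5,interpolation=cv2.INTER_CUBIC))
E
```

```text
[0.57182829 0.2535281  0.6693195 ]
r 0.12956047838334972 phi tool 0.8997184546169454
```

View pics/w19c.png

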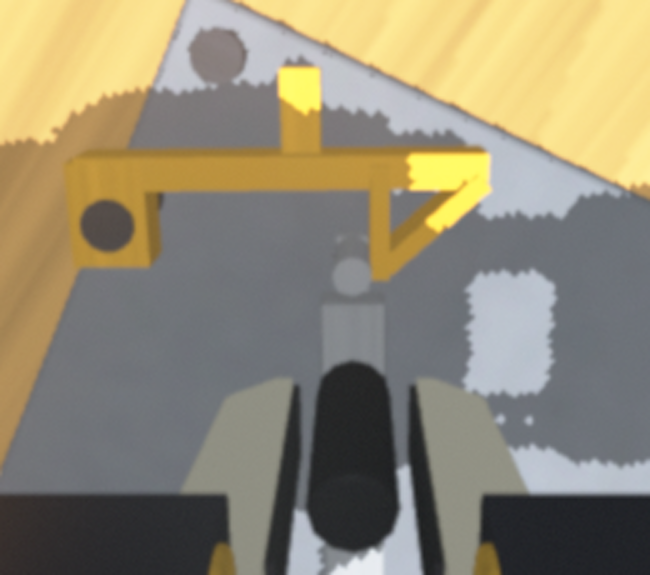

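The arm holds on the catch and the post is centred between the fingers without touching. I open a little and lift straight off.

Call:
send_rows([
  [[0,0,0],[0,0,0],26],
  [[0,0,0],[0,0,0],30],
  [[0,0,0],[0,0,0],30],
  [[0,0,0],[0,0,0],30],
  [[0,0,0],[0,0,-10],30],
  [[0,0,0],[0,0,-25],30],
  [[0,0,0],[0,0,-50],30],
  [[0,0,0],[0,0,-100],30],
  [[0,0,0],[0,0,-150],30],
  [[0,0,0],[0,0,-180],30],
  [[0,0,0],[0,0,-180],30],
  [[0,0,0],[0,0,-180],30],
])

```text
t: 24.1
tool_pos: [0.5199, 0.0196, 0.2336]
orientation: [3.141, 0.0, 0.609]
contact_force: [0.5, -0.6, -0.2]
grip_width: 0.0297
```

```bash
python3 - <<'E'
from h import *
s=read_state(); c=save('wrist','w20.png'); print(s['tool_pos'],s['contact_force'])
look('s20.png')
c=save('scene','s20f.png')
h=[d for cam in ('scene','wrist') for d in mark_of('handle',cam)[:1]]
for d in h:
    v=np.array(d['location'])[:2]-PIV; print(np.round(d['location'],4),d['p'],'phi',np.arctan2(v[1],v[0])-TH0)
for q in ('flanged','oil','jar','keycup','driver'): print(q,[(np.round(d['location'],3),round(d['p'],2)) for d in mark_of(q,'scene')][:1])
E
```

```text
[0.51990823 0.01961257 0.23359071] [ 0.48233601 -0.56186799 -0.22909469]
[0.5202 0.0206 0.0716] 0.56 phi 0.8984223783480756
[0.5208 0.0166 0.0712] 0.78 phi 0.9127667887775419
flanged [(array([ 0.467, -0.288, -0.003]), 0.58)]
oil [(array([ 0.645, -0.285,  0.   ]), 0.57)]
jar [(array([0.607, 0.319, 0.002]), 0.92)]
keycup [(array([ 0.423,  0.381, -0.004]), 0.66)]
driver [(array([0.541, 0.42 , 0.002]), 0.72)]
```

View pics/w20.png

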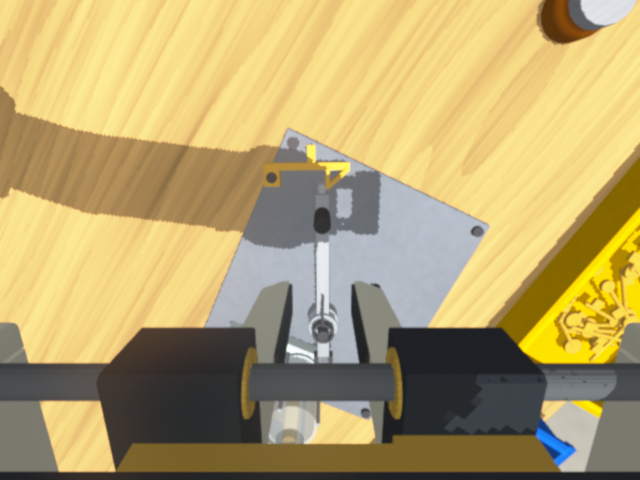

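View pics/s20.png

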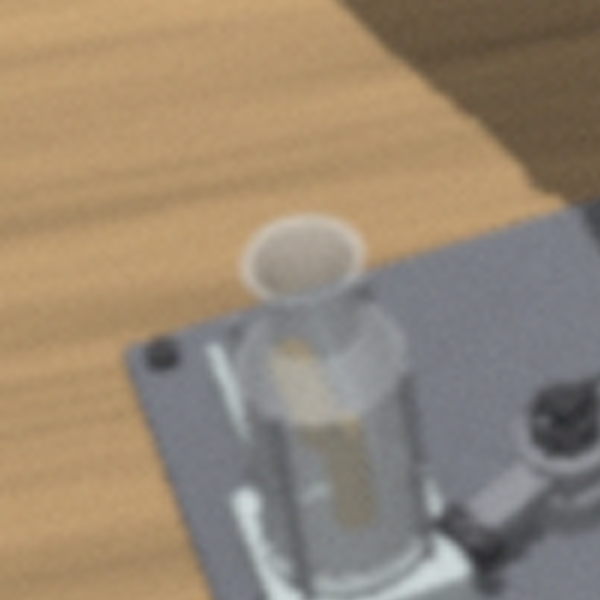

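```bash
python3 -c "
from station import *
print(sign_off())"
```

```text
the job is handed in; nothing more can be done
None
```

The feeder is loaded and cocked, and I handed the job in at about 24 s; `sign_off` gives no verdict.

**What I did:** I dropped both plain blanks through the neck one at a time. I drew the kicker back to about 0.98 rad with the handle post caged loosely between the fingers. Then I eased it onto the catch in steps of about 0.5 mm, backed the finger off and lifted straight up.

**Last checks:**
- **Kicker:** it stayed put after the fingers left. The catch looks closed, with the pin resting on its holding face. The handle position gives 0.898 rad from the scene camera and 0.913 from the wrist camera. Those differ by about the network's own error, and both are within the final limits.
- **Blanks:** both are in the magazine body and look the same in pictures taken about 10 s apart. The second leans on top of the first, with its middle about 57 mm below the rim. That is deeper than the required 50 mm, but not lying on the floor.
- **Other things on the bench:** the flanged post, oil bottle, jar, driver and key cup all read within about 5 mm of where they started.
- **Contact:** the arm stands clear about 180 mm above the feeder, and the force reading is only noise (under 1 N).

No check failed.

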